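Put the gel pots back in their rack by size

ROBOT

A 7-joint arm with a two-finger parallel gripper is mounted at the origin on the work surface. World frame = base frame: x ahead of the robot, y to its left, z up, the work surface at z = 0. Lengths are in m, angles in rad, forces in N, time in s.
With the tool pointing down it reaches from about 0.4 to 0.925 m from the base axis. Payload 4.1 kg.
Tool frame: the origin (TCP) lies midway between the tips of the shut fingers; the grasp point (between the pads) lies 19 mm behind it (grasp_offset is the z of the grasp point in the tool frame, in m); z points along the fingers, y is the line along which they close (so a half turn about z gives the same grasp; the last joint's range is limited). The gripper opens to 85 mm and grips with 20 to 120 N. Pads are 22 mm wide; open, the fingers measure 114 mm over their backs; the gripper's body (76 mm by 85 mm) begins 54 mm behind the grasp point. The pads swing forward as they close: fully open they stand 13 mm farther back than shut.
Start: joints at [1.119, 0.398, 0.045, 1.537, -0.019, 1.207, -0.051], TCP at [0.225, -0.61, 0.231] pointing down, gripper open.
Joint ranges: [-2.82, 2.82], [-0.49, 2.23], [-1.37, 1.46], [0, 2.46], [-1.36, 4.5], [0.23, 2], [-2.94, 2.94]. Speed limits (rad/s): [2.57, 2.57, 3.14, 3.14, 3.14, 3.14, 3.14].

INTERFACE

Orientations are given as a unit quaternion [w, x, y, z].
In Python, from workcell import sense, capture, camera_info, finish_job, grasp_offset gives the robot as it stands.
- The arm moves only by the shell command python3 -m crank 'ROWS' [FORCE]. ROWS is JSON, a list that holds one entry, the list of rows, each a list of 7 numbers: the finger opening in cm, from 0 to 8.54, then the shift along the tool's x, y, z in cm, then the turn, a rotation vector about the tool's x, y, z in rad. In form: [[[jaw, dx, dy, dz, ax, ay, az], ...]]. A call has 1 to 12 rows; each row is the pose to reach, as a shift and turn from the pose commanded when the call began, along the tool's axes at that moment; what a row does not reach only later rows make up. A row lasts 1/8 s, in which the tool goes at most 62.5 mm and 10.7 degrees, less where a joint would pass 70% of its speed; a pose out of reach is approached as far as the arm can. A call with a gripper value outside its range is refused whole. The fingers move at their own pace and stop on an object; FORCE is the grip in N (left out, the last holds). Time passes only in rows, so rows that repeat a pose let the fingers close. It gives the time, the measured TCP pose, the force, the opening and the grip force at its end, in the units of the state.
- sense(): the state, without advancing time (a new reading comes with each control period).
- capture(name): name is "side" or "top" or "wrist"; returns (picture, depth): 384x512x3 uint8, red, green, blue; 384x512 float32, m along the optical axis (not along the pixel's ray), 0 where there is no reading.
- camera_info(name): a dict with "intrinsics" (3x3 intrinsics, pixels), "position" and "orientation" of the camera in the world; the wrist camera has in their place "hand_eye" (4x4, takes a point from camera to tool coordinates, whose origin is the TCP and whose axes are the flange's). Camera axes: x right, y down, z forward; pixel columns grow to the right and rows downward; lengths in m; the calibration is good to about 2 mm. A picture is of the moment at which its call begins: read the wrist's pose just before it. camera_info takes no time and is no camera call.
- finish_job(): hands the job in; it is judged then, once.
The state is a dict: "time": time; "q": joint angles; "joint_vel": joint speeds; "joint_efforts": joint torques, N m; "ee_pos": TCP position; "ee_rot": TCP orientation; "wrist_force": force on the tool from outside, world axes, zero at the start; "moment": the same for the moment, N m; "gripper_width": finger opening in m; "grip_force": force on a finger pad.
Only numpy, scipy, OpenCV 4.12 (cv2) and the standard library are available. Lean on these libraries where they do the work, as an engineer would, in place of code of your own. Each camera call takes 0.05 s, during which the arm holds its last target. There are 200 camera calls.

TASK

Tidy the nail desk: put the four white gel pots back into the wooden pot rack in order of size, the smallest pot in the smallest well and so on up to the largest pot in the largest well, each standing flat on the floor of its well. Keep the pots upright and set them down rather than dropping them, and leave the polish bottle and the buffer block as they are.

Things in the scene. Friction and masses are not known exactly. Their poses are not given: they have to be found in the camera images.
- pot_xs: the smallest gel pot: a white round plastic jar with a white ribbed screw lid, 30 mm in diameter over its whole height of 24 mm, about 20 g, standing loose on the desk. Origin: centre of its underside; z up.
- pot_s: the second smallest gel pot: a white round plastic jar with a white ribbed screw lid, 42 mm in diameter over its whole height of 30 mm, about 40 g, standing loose on the desk. Origin: centre of its underside; z up.
- pot_m: the second largest gel pot: a white round plastic jar with a white ribbed screw lid, 52 mm in diameter over its whole height of 36 mm, about 70 g, standing loose on the desk. Origin: centre of its underside; z up.
- pot_l: the largest gel pot: a white round plastic jar with a white ribbed screw lid, 62 mm in diameter over its whole height of 42 mm, about 110 g, standing loose on the desk. Origin: centre of its underside; z up.
- well_xs: the smallest well of the pot rack: a round flat-floored recess 45 mm in diameter and 3 mm deep with a grey felt floor. Origin: centre of its floor, which is 13 mm above the desk; z up, y along the rack towards the end with the smallest well. The rack is a light wooden block 302 x 98 mm, 16 mm high, fixed to the desk, turned any way round; its four wells lie in one straight row along its middle, 57, 68 and 78 mm apart between centres from the smallest up.
- well_s: the second smallest well of the pot rack: a round flat-floored recess 57 mm in diameter and 3 mm deep with a grey felt floor. Origin: centre of its floor, which is 13 mm above the desk; z up, y along the rack towards the end with the smallest well.
- well_m: the second largest well of the pot rack: a round flat-floored recess 67 mm in diameter and 3 mm deep with a grey felt floor. Origin: centre of its floor, which is 13 mm above the desk; z up, y along the rack towards the end with the smallest well.
- well_l: the largest well of the pot rack: a round flat-floored recess 77 mm in diameter and 3 mm deep with a grey felt floor. Origin: centre of its floor, which is 13 mm above the desk; z up, y along the rack towards the end with the smallest well.
- polish: nail polish bottle standing loose among the pots, to be left alone: clear glass with pink polish, 32 mm in diameter, with a black cap, 79 mm high in all. Origin: centre of its underside.
- buffer: nail buffer block lying loose behind the pots, to be left alone: a grey and cream bar 96 mm long, 27 mm wide and 26 mm high. Origin: centre of its underside; y along its length, which runs across in front of the robot (along the robot's y to within 0.25 rad).
Not all that is in view belongs to the job. What is shaped like the pot_xs but green or orange is not meant.

How it is judged:
By the outcome, as a careful person would: the job done as asked, in the order asked, and still so for the second after the job is handed in, with the robot touching nothing.
It also fails if it takes over 90 s, if anything falls off the work surface, if the arm or the gripper's body presses on something with over 40 N, if the wrist force passes 120 N, or if a joint passes its speed limit or range.

## Working session

There is one attempt and no reset: what is moved stays moved. The work goes in short steps, Python scripts to look and compute and a shell command to move; the robot and the scene stay as the last step left them, time stands still between calls to the robot, and variables do not carry over. Pictures are saved under pics/ and viewed, at most 14 in all, crops included, and the job is handed in when it is done.

```bash
ls; mkdir -p pics; python3 - <<'E'
from workcell import *
import cv2,numpy as np
s=sense();print(s);print(grasp_offset)
for n in("side","top","wrist"):
    c=camera_info(n);print(n,c)
ims=[]
for n in("side","top"):
    p,d=capture(n);np.savez(f"pics/{n}0.npz",p=p,d=d)
    cv2.imwrite(f"pics/{n}0.png",cv2.resize(p[:,:,::-1],(768,576)))
E
```

```text
pics
{'time': 0.0, 'q': array([ 1.1189856 ,  0.39919124,  0.04505604,  1.53787723, -0.01866099,
        1.20692936, -0.05067476]), 'joint_vel': array([ 3.92549730e-04,  2.02966848e-03, -4.23993215e-05, -1.08079481e-03,
       -7.66645914e-04,  1.03633139e-03,  1.46656596e-04]), 'joint_efforts': array([ 2.19941480e-04, -4.75127828e+01,  1.36469286e+00, -2.54224956e+01,
        1.15466933e-02,  9.38224577e-03,  5.79402169e-06]), 'ee_pos': array([ 0.22437244, -0.60936187,  0.23026567]), 'ee_rot': array([-9.56880365e-04,  9.84468913e-01,  1.75556187e-01, -2.62822969e-04]), 'wrist_force': array([-0.57112135, -0.6038568 ,  0.17849957]), 'moment': array([-4.37571781e-02,  1.88410039e-02, -6.65034578e-05]), 'grip_force': 0.0, 'gripper_width': 0.08506705433942237}
-0.0187
side {'intrinsics': array([[409.70660618,   0.        , 256.49311973],
       [  0.        , 409.70660618, 187.38645498],
       [  0.        ,   0.        ,   1.        ]]), 'position': array([ 0.27419819, -0.52385531,  0.72366827]), 'orientation': array([-0.32710317,  0.91353239, -0.2271313 ,  0.08290634])}
top {'intrinsics': array([[416.30469196,   0.        , 249.53051266],
       [  0.        , 416.30469196, 194.07329944],
       [  0.        ,   0.        ,   1.        ]]), 'position': array([ 0.47964412, -0.01642998,  1.05326499]), 'orientation': array([ 0.00931771, -0.70035133,  0.71319582, -0.02780151])}
wrist {'intrinsics': array([[275.11013213,   0.        , 256.90099594],
       [  0.        , 275.11013213, 185.40953611],
       [  0.        ,   0.        ,   1.        ]]), 'hand_eye': array([[ 5.08372657e-04, -9.51415234e-01, -3.07910367e-01,
         7.89973274e-02],
       [ 9.99999716e-01,  3.12161501e-04,  6.86489730e-04,
        -1.18028256e-03],
       [-5.57019025e-04, -3.07910629e-01,  9.51415122e-01,
        -1.43067322e-01],
       [ 0.00000000e+00,  0.00000000e+00,  0.00000000e+00,
         1.00000000e+00]])}
```

View pics/side0.png

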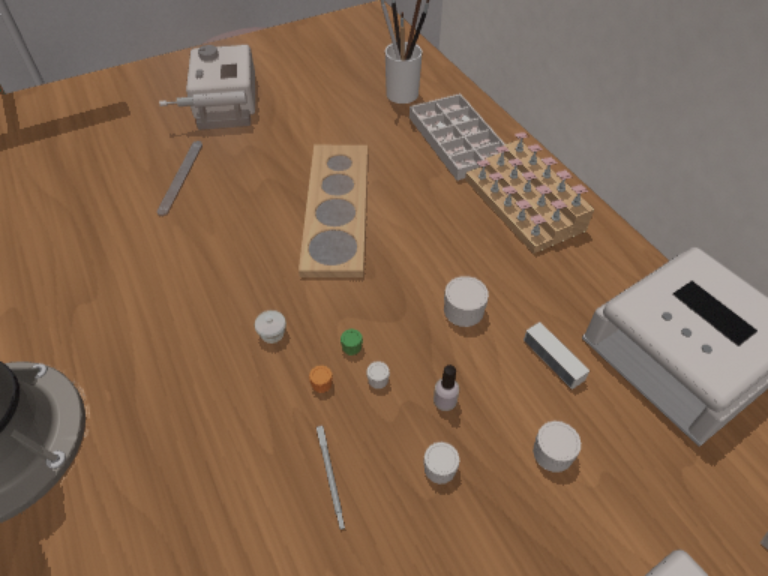

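View pics/top0.png

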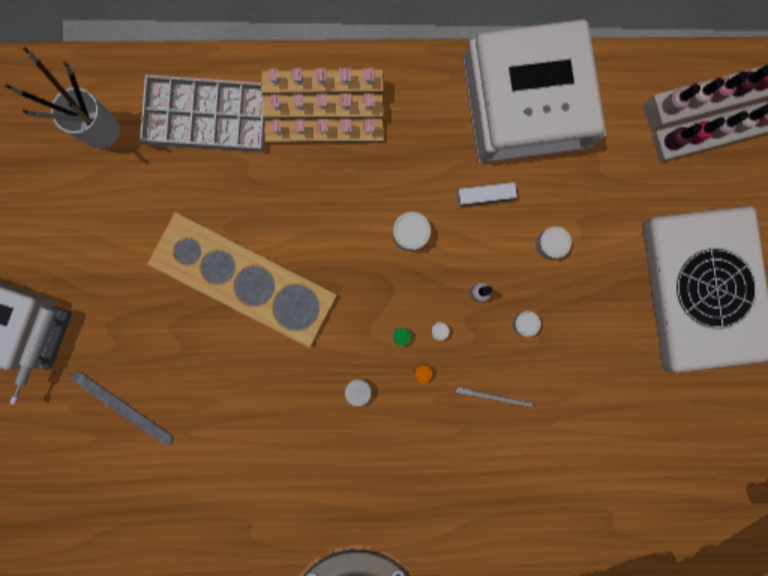

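The pots, in top.png pixels:
- pot_l is at (412,231), pot_m at (555,242), pot_s at (527,323) and pot_xs at (440,331).
- These could be mistaken for pots: the knobbed glass/grey dish at (357,392), the green jar at (402,337) and the orange jar at (424,374).
- The polish is at (482,292) and the buffer at (488,194). The rack wells run from (187,251), the smallest, to (296,307), the largest.

In side.png:
- pot_l is at (466,301), pot_m at (557,446), pot_s at (441,463) and pot_xs at (378,375).
- The knobbed dish is at (270,326).

```bash
cat > h.py <<'E'
import numpy as np,cv2
from scipy.spatial.transform import Rotation as R
from workcell import *
def rot(q): return R.from_quat(q,scalar_first=True).as_matrix()
def cam(n,s=None):
    c=camera_info(n)
    if n!="wrist": return c["intrinsics"],rot(c["orientation"]),np.array(c["position"])
    T=np.array(c["hand_eye"]);Rt=rot(s["ee_rot"])
    return c["intrinsics"],Rt@T[:3,:3],Rt@T[:3,3]+s["ee_pos"]
def cast(c,px,z):
    K,Rm,t=c;r=Rm@np.linalg.solve(K,[px[0],px[1],1.]);return t+r*(z-t[2])/r[2]
def tri(c1,p1,c2,p2):
    rs=[(c[2],c[1]@np.linalg.solve(c[0],[p[0],p[1],1.])) for c,p in((c1,p1),(c2,p2))]
    (a,u),(b,v)=rs
    k=np.linalg.lstsq(np.c_[u,-v],b-a,rcond=None)[0]
    P,Q=a+k[0]*u,b+k[1]*v
    return (P+Q)/2,np.linalg.norm(P-Q)
def cloud(c,d):
    K,Rm,t=c;v,u=np.mgrid[:d.shape[0],:d.shape[1]]
    return np.stack([(u-K[0,2])/K[0,0]*d,(v-K[1,2])/K[1,1]*d,d],-1)@Rm.T+t
def blob(mask,seed):
    n,l=cv2.connectedComponents(mask.astype(np.uint8))
    k=l[int(round(seed[1])),int(round(seed[0]))]
    return (l==k) if k else None
E
python3 - <<'E'
from h import *
C={n:cam(n) for n in("side","top")};D={n:np.load(f"pics/{n}0.npz") for n in C}
S={"l":((412,231),(466,301)),"m":((555,242),(557,446)),"s":((527,323),(441,463)),"xs":((440,331),(378,375)),"dish":((357,392),(270,320)),"polish":((485,290),(449,370)),"buf":((488,190),(557,350))}
def top(n,seed):
    p,d=D[n]["p"],D[n]["d"];X=cloud(C[n],d);u,v=int(seed[0]/1.5),int(seed[1]/1.5)
    z0=np.median(X[v-1:v+2,u-1:u+2,2])
    m=blob((abs(X[:,:,2]-z0)<.005)&(d>0),(u,v))
    ct=max(cv2.findContours(m.astype(np.uint8),0,1)[0],key=cv2.contourArea)
    e=cv2.fitEllipse(ct); return e[0],np.median(X[m][:,2]),X[m].mean(0),2*np.sqrt(m.sum()/np.pi),ct
for k,(a,b) in S.items():
    A=top("top",a);B=top("side",b)
    P,g=tri(C["top"],A[0],C["side"],B[0])
    print(k,"tri",P.round(4),"gap",g.round(4),"depth z",A[1].round(4),B[1].round(4),"xy",A[2][:2].round(4),B[2][:2].round(4),"dia",round(A[3]*(C["top"][2][2]-P[2])/416,4))
# wells
W=[((187,251),(339,162)),((217,267),(338,184)),((254,285),(335,212)),((296,307),(332,246))]
for i,(a,b) in enumerate(W):
    cs=[]
    for n,s in(("top",a),("side",b)):
        hsv=cv2.cvtColor(D[n]["p"],cv2.COLOR_RGB2HSV)
        m=blob(hsv[:,:,1]<60,(s[0]/1.5,s[1]/1.5))
        ct=max(cv2.findContours(m.astype(np.uint8),0,1)[0],key=cv2.contourArea)
        e=cv2.fitEllipse(ct);cs.append(e)
    P,g=tri(C["top"],cs[0][0],C["side"],cs[1][0])
    X=cloud(C["top"],D["top"]["d"])
    print("well",i,"tri",P.round(4),g.round(4),"cast",cast(C["top"],cs[0][0],.014)[:2].round(4),cast(C["side"],cs[1][0],.014)[:2].round(4),"dia",(np.array(cs[0][1])*1.039/416).round(4),"dz",X[int(a[1]/1.5),int(a[0]/1.5),2].round(4))
E
```

```text
l tri [ 0.6294 -0.1049  0.0434] gap 0.0011 depth z 0.0408 0.0406 xy [ 0.6302 -0.1054] [ 0.6305 -0.1027] dia 0.0608
m tri [ 0.6076 -0.3419  0.0379] gap 0.0015 depth z 0.0354 0.0348 xy [ 0.6087 -0.3432] [ 0.6085 -0.3407] dia 0.0506
s tri [ 0.4744 -0.2933  0.0326] gap 0.0008 depth z 0.0295 0.0289 xy [ 0.4748 -0.2945] [ 0.4752 -0.2918] dia 0.0409
xs tri [ 0.4649 -0.1498  0.0262] gap 0.0008 depth z 0.0236 0.0229 xy [ 0.4652 -0.1503] [ 0.4654 -0.1478] dia 0.0292
dish tri [ 0.3676 -0.0129  0.0414] gap 0.0002 depth z 0.0401 0.0388 xy [ 0.3676 -0.0131] [ 0.3679 -0.0102] dia 0.0106
polish tri [ 0.5282 -0.2179  0.0813] gap 0.0014 depth z 0.0776 0.0775 xy [ 0.529  -0.2191] [ 0.5291 -0.2158] dia 0.0151
buf tri [ 0.6936 -0.2351  0.025 ] gap 0.0003 depth z 0.0256 0.0251 xy [ 0.6934 -0.2348] [ 0.6936 -0.2336] dia 0.056
well 0 tri [0.6046 0.2647 0.018 ] 0.003 cast [0.6065 0.2652] [0.605  0.2698] dia [0.0408 0.0411] dz 0.012
well 1 tri [0.5778 0.2149 0.0179] 0.0022 cast [0.5792 0.2154] [0.5785 0.2194] dia [0.0522 0.0543] dz 0.0111
well 2 tri [0.5459 0.1552 0.0176] 0.0022 cast [0.5472 0.1554] [0.5462 0.1591] dia [0.0625 0.0637] dz 0.0109
well 3 tri [0.5091 0.087  0.0172] 0.0022 cast [0.5103 0.0869] [0.5092 0.0901] dia [0.0727 0.0738] dz 0.0133
```

```bash
cat >> h.py <<'E'
def go(p,ydeg=-28.3):
    """shift (cm) and turn (rad) in tool axes from present pose to p with tool pointing down, tool y at ydeg"""
    s=sense();Rm=rot(s["ee_rot"]);a=np.radians(ydeg)
    y=np.array([np.cos(a),np.sin(a),0]);z=np.array([0,0,-1.]);T=np.c_[np.cross(y,z),y,z]
    print("t",round(s["time"],2),"shift",(Rm.T@(np.array(p)-s["ee_pos"])*100).round(2),"turn",R.from_matrix(Rm.T@T).as_rotvec().round(3))
E
python3 -c "
from h import *
go((.465,-.149,.15))"
```

```text
t 0.1 shift [ 38.49 -34.88   8.09] turn [-0.002 -0.    -0.724]
```

```bash
python3 -m crank '[[[5,38.5,-34.9,8.1,0,0,-0.724],[5,38.5,-34.9,8.1,0,0,-0.724],[5,38.5,-34.9,8.1,0,0,-0.724],[5,38.5,-34.9,8.1,0,0,-0.724],[5,38.5,-34.9,8.1,0,0,-0.724],[5,38.5,-34.9,8.1,0,0,-0.724],[5,38.5,-34.9,8.1,0,0,-0.724],[5,38.5,-34.9,8.1,0,0,-0.724],[5,38.5,-34.9,8.1,0,0,-0.724],[5,38.5,-34.9,8.1,0,0,-0.724],[5,38.5,-34.9,8.1,0,0,-0.724],[5,38.5,-34.9,8.1,0,0,-0.724]]]' 40
python3 - <<'E'
from h import *
s=sense();p,d=capture("wrist");np.savez("pics/w1.npz",p=p,d=d)
K,Rm,t=cam("wrist",s);q=K@(Rm.T@(np.array([.465,-.149,.024])-t));print("expected px",q[:2]/q[2]);print(s["ee_pos"],s["ee_rot"])
cv2.imwrite("pics/w1.png",p[:,:,::-1]);go((.465,-.149,.009))
E
```

```text
time: 1.6
ee_pos: [0.4646, -0.1512, 0.1503]
ee_rot: [0.0, 0.859, 0.511, -0.0]
wrist_force: [0.3, 0.7, 0.9]
gripper_width: 0.05
grip_force: 0.0
expected px [256.85771222 176.27082329]
[ 0.46460785 -0.15122904  0.15032847] [ 2.56748277e-04  8.59311052e-01  5.11453189e-01 -2.92055445e-04]
t 1.65 shift [ 0.2  -0.07 14.14] turn [ 0.     0.001 -0.003]
```

View pics/w1.png

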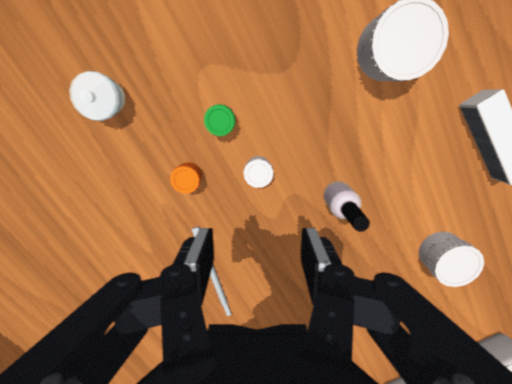

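The wrist picture shows the plain white pot_xs at (258,173), within 3 px of the prediction. The green (219,121) and orange (185,179) jars and the knobbed dish (97,97) are clearly different, and the polish is at (345,205). Next I refine from this view.

```bash
python3 - <<'E'
from h import *
z=np.load("pics/w1.npz");p,d=z["p"],z["d"];s=sense();C=cam("wrist",s);X=cloud(C,d)
for n,sd,h in(("xs",(258,173),.024),("l",(410,38),.042),("s",(458,266),.030)):
    z0=np.median(X[sd[1]-1:sd[1]+2,sd[0]-1:sd[0]+2,2])
    m=blob((abs(X[:,:,2]-z0)<.004)&(d>0),sd)
    e=cv2.fitEllipse(max(cv2.findContours(m.astype(np.uint8),0,1)[0],key=cv2.contourArea))
    print(n,"z",z0.round(4),"cast",cast(C,e[0],h)[:2].round(4),"mean",X[m].mean(0).round(4))
E
```

```text
xs z 0.0239 cast [ 0.4676 -0.1458] mean [ 0.4675 -0.1458  0.0239]
l z 0.0418 cast [ 0.6325 -0.1003] mean [ 0.6324 -0.1006  0.042 ]
s z 0.0358 cast [ 0.6131 -0.3435] mean [ 0.6106 -0.3377  0.0359]
```

```bash
python3 -m crank '[[[5,0.45,0,6,0,0,0],[5,0.45,0,10,0,0,0],[5,0.45,0,13,0,0,0],[5,0.45,0,14.1,0,0,0],[5,0.45,0,14.1,0,0,0],[5,0.45,0,14.1,0,0,0],[2.5,0.45,0,14.1,0,0,0],[2.5,0.45,0,14.1,0,0,0],[2.5,0.45,0,14.1,0,0,0],[2.5,0.45,0,14.1,0,0,0],[2.5,0.45,0,14.1,0,0,0],[2.5,0.45,0,14.1,0,0,0]]]' 30; python3 -c "
from h import *
go((.467,-.147,.15));go((.606,.267,.15));go((.606,.267,.0225))"
```

```text
time: 3.15
ee_pos: [0.4683, -0.1458, 0.0106]
ee_rot: [0.001, 0.859, 0.513, 0.001]
wrist_force: [-1.0, 0.3, 6.8]
gripper_width: 0.0289
grip_force: 29.4
t 3.15 shift [ -0.17  -0.03 -13.94] turn [ 0.002  0.    -0.   ]
t 3.15 shift [ 42.87  -7.43 -13.96] turn [ 0.002  0.    -0.   ]
t 3.15 shift [42.88 -7.45 -1.21] turn [ 0.002  0.    -0.   ]
```

```bash
python3 -m crank '[[[2.5,0,0,-3,0,0,0],[2.5,0,0,-8,0,0,0],[2.5,0,0,-14,0,0,0],[2.5,6,-1,-14,0,0,0],[2.5,12,-3,-14,0,0,0],[2.5,18,-5,-14,0,0,0],[2.5,24,-7.4,-14,0,0,0],[2.5,28,-7.4,-14,0,0,0],[2.5,28,-7.4,-14,0,0,0],[2.5,28,-7.4,-14,0,0,0]]]'
python3 - <<'E'
from h import *
s=sense();p,d=capture("wrist");np.savez("pics/w2.npz",p=p,d=d,pos=s["ee_pos"],r=s["ee_rot"])
cv2.imwrite("pics/w2.png",p[:,:,::-1])
C=cam("wrist",s)
for w in((.6055,.267),(.579,.217),(.546,.157),(.510,.088)):
    q=C[0]@(C[1].T@(np.array([*w,.013])-C[2]));print(q[:2]/q[2])
E
```

```text
time: 4.4
ee_pos: [0.5347, 0.1352, 0.1491]
ee_rot: [0.0, 0.859, 0.513, -0.001]
wrist_force: [0.3, -0.3, -0.7]
gripper_width: 0.0287
grip_force: 29.8
[257.49656112  13.1415427 ]
[257.84512315  81.34158522]
[257.17658467 152.55178664]
[258.06212529 221.52153146]
```

View pics/w2.png

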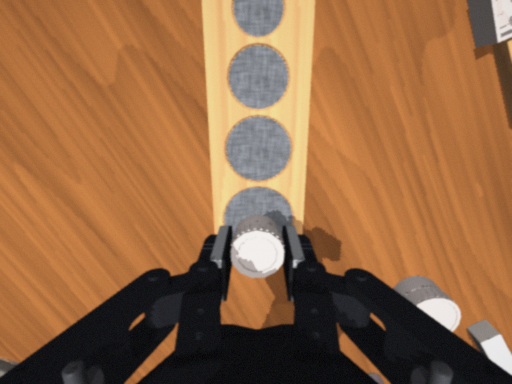

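The pot hangs upright in the pads at (258,250). The rack runs straight up the picture, with the wells at (258,10), (258,77), (258,148) and (258,215), so the yaw matches.

```bash
python3 - <<'E'
from h import *
z=np.load("pics/w2.npz");p,d=z["p"],z["d"];C=cam("wrist",{"ee_pos":z["pos"],"ee_rot":z["r"]});X=cloud(C,d)
hsv=cv2.cvtColor(p,cv2.COLOR_RGB2HSV);P=[]
for sd in((258,77),(258,148)):
    m=blob(cv2.morphologyEx((hsv[:,:,1]<60).astype(np.uint8),cv2.MORPH_OPEN,np.ones((3,3))),sd)
    e=cv2.fitEllipse(max(cv2.findContours(m.astype(np.uint8),0,1)[0],key=cv2.contourArea))
    P.append(cast(C,e[0],.014));print(e,P[-1].round(4),"zdepth",np.median(X[m][:,2]).round(4),"rack top",np.median(X[sd[1]-5:sd[1]+5,212:218,2]).round(4))
u=(P[0]-P[1])[:2];print(np.linalg.norm(u));u/=np.linalg.norm(u);print("axis deg",np.degrees(np.arctan2(u[1],u[0])))
c=(P[0]+P[1])[:2]/2
W={"xs":c+u*(.034+.057),"s":c+u*.034,"m":c-u*.034,"l":c-u*(.034+.078)};print({k:v.round(4) for k,v in W.items()})
go((*W["xs"],.15));go((*W["xs"],.0236))
m=X[235:265,235:280,2];print("lid z",np.median(m[15:25,15:30]))
E
```

```text
((258.0311584472656, 76.66104125976562), (57.88592529296875, 62.106204986572266), 1.226969838142395) [0.5811 0.2205 0.014 ] zdepth 0.0138 rack top 0.0164
((258.0313720703125, 148.0137939453125), (62.65599060058594, 63.1778564453125), 86.95109558105469) [0.5491 0.1609 0.014 ] zdepth 0.0138 rack top 0.0164
0.06767923040445824
axis deg 61.77585852077055
{'xs': array([0.6081, 0.2709]), 's': array([0.5812, 0.2207]), 'm': array([0.549 , 0.1607]), 'l': array([0.5121, 0.092 ])}
t 4.45 shift [15.5  -0.03 -0.12] turn [ 0.     0.002 -0.002]
t 4.45 shift [15.52 -0.03 12.52] turn [ 0.     0.002 -0.002]
lid z 0.16218480900712423
```

```bash
python3 -m crank '[[[2.5,6,0,0,0,0,0],[2.5,12,0,0,0,0,0],[2.5,15.3,0,3,0,0,0],[2.5,15.3,0,8,0,0,0],[2.5,15.3,0,11,0,0,0],[2.5,15.3,0,12,0,0,0],[2.5,15.3,0,12.3,0,0,0],[2.5,15.3,0,12.4,0,0,0],[2.5,15.3,0,12.5,0,0,0],[2.5,15.3,0,12.5,0,0,0]]]'
```

```text
time: 5.7
ee_pos: [0.608, 0.271, 0.0251]
ee_rot: [0.0, 0.859, 0.513, 0.001]
wrist_force: [-0.2, -0.3, 0.5]
gripper_width: 0.0287
grip_force: 29.8
```

```bash
python3 -m crank '[[[2.5,0,0,0.1,0,0,0],[2.5,0,0,0.1,0,0,0]]]'; python3 -m crank '[[[2.5,0,0,0.1,0,0,0],[2.5,0,0,0.1,0,0,0]]]'
```

```text
time: 5.95
ee_pos: [0.6078, 0.271, 0.0237]
ee_rot: [0.0, 0.859, 0.513, 0.0]
wrist_force: [0.2, -0.8, 2.1]
gripper_width: 0.0287
grip_force: 30.1
time: 6.2
ee_pos: [0.6078, 0.271, 0.0236]
ee_rot: [0.0, 0.859, 0.513, 0.0]
wrist_force: [-2.1, -1.2, 7.4]
gripper_width: 0.0282
grip_force: 30.5
```

```bash
python3 -m crank '[[[5,0,0,0,0,0,0],[5,0,0,0,0,0,0],[5,0,0,0,0,0,0],[5,0,0,-3,0,0,0],[5,0,0,-8,0,0,0],[5,0,0,-13,0,0,0],[6.2,0,0,-13,0,0,0]]]'; python3 - <<'E'
from h import *
p,d=capture("wrist");cv2.imwrite("pics/w3.png",p[100:300,130:390,::-1])
go((.476,-.291,.15))
E
```

```text
time: 7.08
ee_pos: [0.6103, 0.2729, 0.1574]
ee_rot: [0.0, 0.859, 0.513, 0.005]
wrist_force: [-0.1, 0.1, -0.6]
gripper_width: 0.0616
grip_force: 0.0
t 7.12 shift [-55.83  14.99   0.3 ] turn [ 0.003 -0.003  0.   ]
```

View pics/w3.png

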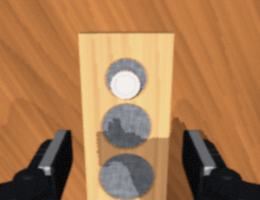

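The crop shows pot_xs standing in the smallest well, with its lid at crop (125,86) and the rim around it. I check its height and centring by depth.

```bash
cat >> h.py <<'E'
def lids(C,d,zmin,zmax,p=None):
    """flat round tops between two heights: centre, median z, tilt, diameter"""
    X=cloud(C,d);m=((X[:,:,2]>zmin)&(X[:,:,2]<zmax)&(d>0)).astype(np.uint8)
    n,l,st,_=cv2.connectedComponentsWithStats(m)
    for k in range(1,n):
        if st[k,4]<60: continue
        Q=X[l==k];c,(w,h),_=cv2.minAreaRect((Q[:,:2]*1000).astype(np.float32))
        if max(w,h)>75: continue
        A=np.linalg.lstsq(np.c_[Q[:,:2],np.ones(len(Q))],Q[:,2],rcond=None)[0]
        print("px",(l==k).nonzero()[1].mean().round(),(l==k).nonzero()[0].mean().round(),"c",np.round(np.array(c)/1000,4),"z",np.median(Q[:,2]).round(4),"dia",round(w,1),round(h,1),"tilt",np.hypot(*A[:2]).round(3))
E
python3 - <<'E'
from h import *
s=sense();p,d=capture("wrist");C=cam("wrist",s);lids(C,d,.032,.042)
hsv=cv2.cvtColor(p,cv2.COLOR_RGB2HSV);X=cloud(C,d)
# rim circle: wood-top boundary of rack end, well_s centre
ctr=[c for c in cv2.findContours(((X[:,:,2]<.0152)&(X[:,:,2]>.010)).astype(np.uint8),0,1)[0] if cv2.contourArea(c)>300]
for c in ctr: e=cv2.fitEllipse(c);print("well",np.round(e[0]),cast(C,e[0],.014).round(4),np.round(e[1]))
E
```

```text
px 31.0 2.0 c [0.5183 0.4945] z 0.0364 dia 1.9 19.0 tilt 1.761
px 28.0 44.0 c [0.494  0.4718] z 0.037 dia 12.1 6.9 tilt 0.252
px 256.0 183.0 c [0.6067 0.2709] z 0.0371 dia 28.8 29.2 tilt 0.028
px 509.0 198.0 c [0.8264 0.129 ] z 0.034 dia 26.2 5.3 tilt 0.082
well [257. 316.] [0.5196 0.1066 0.014 ] [23. 56.]
well [257. 276.] [0.5479 0.1601 0.014 ] [46. 56.]
well [257. 225.] [0.5803 0.22   0.014 ] [45. 50.]
well [256. 177.] [0.6069 0.2699 0.014 ] [39. 40.]
well [419. 104.] [0.785  0.2601 0.014 ] [  4. 186.]
```

Pot_xs is flat at z=0.037 and centred within 1 mm. On to pot_s.

```bash
python3 -m crank '[[[6.2,-55.8,15,0.3,0,0,0],[6.2,-55.8,15,0.3,0,0,0],[6.2,-55.8,15,0.3,0,0,0],[6.2,-55.8,15,0.3,0,0,0],[6.2,-55.8,15,0.3,0,0,0],[6.2,-55.8,15,0.3,0,0,0],[6.2,-55.8,15,0.3,0,0,0],[6.2,-55.8,15,0.3,0,0,0],[6.2,-55.8,15,0.3,0,0,0],[6.2,-55.8,15,0.3,0,0,0],[6.2,-55.8,15,0.3,0,0,0],[6.2,-55.8,15,0.3,0,0,0]]]'; python3 - <<'E'
from h import *
s=sense();print(s["ee_pos"]);p,d=capture("wrist");C=cam("wrist",s);lids(C,d,.027,.034);lids(C,d,.034,.039);lids(C,d,.039,.045)
go((.476,-.291,.010))
E
```

```text
time: 8.68
ee_pos: [0.4756, -0.2889, 0.1486]
ee_rot: [-0.001, 0.858, 0.514, 0.0]
wrist_force: [0.8, 0.1, -0.1]
gripper_width: 0.0617
grip_force: 0.0
[ 0.47564515 -0.28888669  0.14861724]
px 456.0 13.0 c [ 0.6923 -0.2382] z 0.0274 dia 9.9 18.1 tilt 0.024
px 477.0 40.0 c [ 0.703  -0.2663] z 0.0275 dia 16.1 11.5 tilt 0.018
px 386.0 154.0 c [ 0.5986 -0.3273] z 0.0307 dia 49.0 18.3 tilt 0.007
px 260.0 181.0 c [ 0.4767 -0.2907] z 0.0299 dia 41.0 41.1 tilt 0.006
px 458.0 282.0 c [ 0.6182 -0.4995] z 0.0305 dia 57.8 4.4 tilt 0.029
px 273.0 83.0 c [ 0.5306 -0.2152] z 0.0369 dia 30.9 30.3 tilt 0.012
px 408.0 163.0 c [ 0.6105 -0.3395] z 0.036 dia 50.8 51.0 tilt 0.003
px 463.0 286.0 c [ 0.6203 -0.5006] z 0.0367 dia 10.2 60.6 tilt 0.339
px 270.0 86.0 c [ 0.5287 -0.2163] z 0.04 dia 20.5 25.8 tilt 0.02
px 372.0 339.0 c [ 0.5032 -0.5166] z 0.0432 dia 12.4 28.1 tilt 0.421
t 8.72 shift [-0.2   0.13 13.89] turn [-0.001 -0.001  0.004]
```

```bash
python3 -m crank '[[[6.2,-0.1,0.2,6,0,0,0],[6.2,-0.1,0.2,10,0,0,0],[6.2,-0.1,0.2,13,0,0,0],[6.2,-0.1,0.2,13.8,0,0,0],[6.2,-0.1,0.2,13.8,0,0,0],[6.2,-0.1,0.2,13.8,0,0,0],[3.7,-0.1,0.2,13.8,0,0,0],[3.7,-0.1,0.2,13.8,0,0,0],[3.7,-0.1,0.2,13.8,0,0,0],[3.7,-0.1,0.2,13.8,0,0,0],[3.7,-0.1,0.2,13.8,0,0,0]]]' 30; python3 -c "
from h import *
go((.5805,.2195,.15));go((.5805,.2195,.15))"
```

```text
time: 10.1
ee_pos: [0.4773, -0.2939, 0.0127]
ee_rot: [0.001, 0.859, 0.513, 0.0]
wrist_force: [0.1, 0.6, 6.9]
gripper_width: 0.0412
grip_force: 30.1
t 10.1 shift [ 50.09 -15.23 -13.78] turn [ 0.002  0.    -0.   ]
t 10.1 shift [ 50.09 -15.23 -13.78] turn [ 0.002  0.    -0.   ]
```

```bash
python3 -m crank '[[[3.7,0,0,-5,0,0,0],[3.7,0,0,-11,0,0,0],[3.7,5,-2,-14,0,0,0],[3.7,49.8,-15.2,-14,0,0,0],[3.7,49.8,-15.2,-14,0,0,0],[3.7,49.8,-15.2,-14,0,0,0],[3.7,49.8,-15.2,-14,0,0,0],[3.7,49.8,-15.2,-14,0,0,0],[3.7,49.8,-15.2,-14,0,0,0],[3.7,49.8,-15.2,-14,0,0,0],[3.7,49.8,-15.2,-14,0,0,0],[3.7,49.8,-15.2,-14,0,0,0]]]'
python3 -m crank '[[[3.7,0,0,0,0,0,0],[3.7,0,0,0,0,0,0],[3.7,0,0,0,0,0,0]]]'
 python3 -c "
from h import *
s=sense();p,d=capture('wrist');C=cam('wrist',s);lids(C,d,.157,.175)
go((.5805,.220,.0257))"
```

```text
time: 11.6
ee_pos: [0.5779, 0.221, 0.1514]
ee_rot: [-0.001, 0.857, 0.515, 0.001]
wrist_force: [0.5, -0.8, 0.2]
gripper_width: 0.0407
grip_force: 30.7
time: 11.98
ee_pos: [0.5788, 0.2156, 0.1513]
ee_rot: [0.0, 0.859, 0.512, -0.0]
wrist_force: [-0.7, -1.1, -0.1]
gripper_width: 0.0409
grip_force: 30.7
px 256.0 246.0 c [0.5814 0.2184] z 0.1683 dia 60.0 42.3 tilt 0.081
t 12.03 shift [ 0.44 -0.05 12.56] turn [ 0.     0.    -0.002]
```

```bash
python3 -m crank '[[[3.7,0.2,0,5,0,0,0],[3.7,0.2,0,9,0,0,0],[3.7,0.2,0,11.5,0,0,0],[3.7,0.2,0,12.2,0,0,0],[3.7,0.2,0,12.3,0,0,0],[3.7,0.2,0,12.4,0,0,0],[3.7,0.2,0,12.5,0,0,0],[3.7,0.2,0,12.5,0,0,0]]]'; python3 -m crank '[[[3.7,0,0,0.1,0,0,0],[3.7,0,0,0.1,0,0,0]]]'
```

```text
time: 13.02
ee_pos: [0.5799, 0.219, 0.0268]
ee_rot: [0.0, 0.859, 0.513, 0.0]
wrist_force: [-0.4, 0.2, 0.0]
gripper_width: 0.041
grip_force: 30.7
time: 13.28
ee_pos: [0.5799, 0.219, 0.0258]
ee_rot: [0.0, 0.859, 0.513, 0.0]
wrist_force: [-0.1, -0.1, 2.3]
gripper_width: 0.0409
grip_force: 31.0
```

```bash
python3 -m crank '[[[6.2,0,0,0.05,0,0,0],[6.2,0,0,0.05,0,0,0],[6.2,0,0,0.05,0,0,0],[6.2,0,0,-3,0,0,0],[6.2,0,0,-8,0,0,0],[7.2,0,0,-12.5,0,0,0],[7.2,0,0,-12.5,0,0,0]]]'; python3 - <<'E'
from h import *
s=sense();p,d=capture("wrist");C=cam("wrist",s);lids(C,d,.033,.048)
go((.6105,-.3395,.15))
E
```

```text
time: 14.15
ee_pos: [0.5822, 0.2205, 0.1546]
ee_rot: [0.001, 0.859, 0.513, 0.004]
wrist_force: [-0.1, -0.0, -0.2]
gripper_width: 0.0721
grip_force: 0.0
px 254.0 124.0 c [0.6066 0.2705] z 0.037 dia 29.2 29.0 tilt 0.006
px 254.0 182.0 c [0.5797 0.222 ] z 0.0429 dia 41.3 41.1 tilt 0.036
px 403.0 372.0 c [ 0.6282 -0.088 ] z 0.0416 dia 40.5 44.3 tilt 0.092
t 14.2 shift [-47.8   29.13   0.16] turn [ 0.003 -0.003 -0.   ]
```

```bash
python3 -m crank '[[[7.2,-47.8,29,0,0,0,0],[7.2,-47.8,29,0,0,0,0],[7.2,-47.8,29,0,0,0,0],[7.2,-47.8,29,0,0,0,0],[7.2,-47.8,29,0,0,0,0],[7.2,-47.8,29,0,0,0,0],[7.2,-47.8,29,0,0,0,0],[7.2,-47.8,29,0,0,0,0],[7.2,-47.8,29,0,0,0,0],[7.2,-47.8,29,0,0,0,0],[7.2,-47.8,29,0,0,0,0],[7.2,-47.8,29,0,0,0,0]]]'; python3 -m crank '[[[7.2,0,0,0,0,0,0],[7.2,0,0,0,0,0,0],[7.2,0,0,0,0,0,0]]]'; python3 - <<'E'
from h import *
s=sense();p,d=capture("wrist");C=cam("wrist",s);lids(C,d,.034,.039)
go((.6105,-.3395,.012))
E
```

```text
time: 15.7
ee_pos: [0.6086, -0.3368, 0.1495]
ee_rot: [-0.001, 0.858, 0.514, -0.0]
wrist_force: [-0.6, 0.0, 0.2]
gripper_width: 0.0721
grip_force: 0.0
time: 16.08
ee_pos: [0.6084, -0.3392, 0.1505]
ee_rot: [0.0, 0.858, 0.513, 0.0]
wrist_force: [-0.4, 0.7, -0.1]
gripper_width: 0.0717
grip_force: 0.0
px 123.0 104.0 c [ 0.5329 -0.2164] z 0.0368 dia 30.4 26.8 tilt 0.02
px 448.0 153.0 c [ 0.7809 -0.4015] z 0.0365 dia 29.1 13.5 tilt 0.023
px 260.0 181.0 c [ 0.611  -0.3399] z 0.0359 dia 50.8 51.0 tilt 0.004
px 507.0 244.0 c [ 0.8073 -0.5285] z 0.0363 dia 22.9 9.3 tilt 0.047
px 480.0 267.0 c [ 0.7759 -0.5414] z 0.0365 dia 31.0 13.5 tilt 0.021
px 308.0 311.0 c [ 0.5844 -0.5036] z 0.0366 dia 69.0 4.3 tilt 0.818
t 16.12 shift [ 0.09  0.2  13.85] turn [0. 0. 0.]
```

```bash
python3 -m crank '[[[7.2,0.1,0.2,6,0,0,0],[7.2,0.1,0.2,10,0,0,0],[7.2,0.1,0.2,13,0,0,0],[7.2,0.1,0.2,13.8,0,0,0],[7.2,0.1,0.2,13.8,0,0,0],[7.2,0.1,0.2,13.8,0,0,0],[4.7,0.1,0.2,13.8,0,0,0],[4.7,0.1,0.2,13.8,0,0,0],[4.7,0.1,0.2,13.8,0,0,0],[4.7,0.1,0.2,13.8,0,0,0]]]' 35; python3 -c "
from h import *
go((.548,.1605,.15))"
```

```text
time: 17.38
ee_pos: [0.6116, -0.3401, 0.0141]
ee_rot: [0.001, 0.859, 0.513, 0.001]
wrist_force: [-0.5, 0.9, 6.3]
gripper_width: 0.0507
grip_force: 37.0
t 17.38 shift [ 41.05 -29.3  -13.67] turn [ 0.003  0.    -0.   ]
```

```bash
python3 -m crank '[[[4.7,0,0,-5,0,0,0],[4.7,0,0,-11,0,0,0],[4.7,4,-3,-14,0,0,0],[4.7,41,-29.3,-14,0,0,0],[4.7,41,-29.3,-14,0,0,0],[4.7,41,-29.3,-14,0,0,0],[4.7,41,-29.3,-14,0,0,0],[4.7,41,-29.3,-14,0,0,0],[4.7,41,-29.3,-14,0,0,0],[4.7,41,-29.3,-14,0,0,0],[4.7,41,-29.3,-14,0,0,0],[4.7,41,-29.3,-14,0,0,0]]]'
python3 -m crank '[[[4.7,0,0,0,0,0,0],[4.7,0,0,0,0,0,0],[4.7,0,0,0,0,0,0]]]'
 python3 -c "
from h import *
s=sense();p,d=capture('wrist');C=cam('wrist',s);lids(C,d,.165,.180)
go((.548,.1605,.0271))"
```

```text
time: 18.88
ee_pos: [0.5465, 0.1613, 0.1522]
ee_rot: [0.0, 0.858, 0.514, -0.0]
wrist_force: [-0.1, 0.5, -1.4]
gripper_width: 0.0507
grip_force: 36.9
time: 19.25
ee_pos: [0.5473, 0.1589, 0.1522]
ee_rot: [0.0, 0.859, 0.512, -0.0]
wrist_force: [0.2, 0.0, -1.0]
gripper_width: 0.0507
grip_force: 36.9
px 256.0 255.0 c [0.5493 0.1635] z 0.1739 dia 59.5 58.6 tilt 0.039
t 19.3 shift [ 0.15  0.   12.51] turn [ 0.     0.    -0.002]
```

```bash
python3 -m crank '[[[4.7,0,0,5,0,0,0],[4.7,0,0,9,0,0,0],[4.7,0,0,11.5,0,0,0],[4.7,0,0,12.2,0,0,0],[4.7,0,0,12.3,0,0,0],[4.7,0,0,12.4,0,0,0],[4.7,0,0,12.5,0,0,0],[4.7,0,0,12.5,0,0,0]]]'; python3 -m crank '[[[4.7,0,0,0.1,0,0,0],[4.7,0,0,0.1,0,0,0]]]'
```

```text
time: 20.3
ee_pos: [0.5473, 0.1604, 0.0278]
ee_rot: [0.0, 0.859, 0.513, 0.0]
wrist_force: [-0.5, -0.2, -0.8]
gripper_width: 0.0508
grip_force: 36.9
time: 20.55
ee_pos: [0.5473, 0.1605, 0.0271]
ee_rot: [0.0, 0.859, 0.513, 0.0]
wrist_force: [-1.2, -1.3, 5.3]
gripper_width: 0.0509
grip_force: 37.4
```

Contact; release, rise and check, then pot_l.

```bash
python3 -m crank '[[[7.2,0,0,0,0,0,0],[7.2,0,0,0,0,0,0],[7.2,0,0,0,0,0,0],[7.2,0,0,-3,0,0,0],[7.2,0,0,-8,0,0,0],[8.2,0,0,-12.5,0,0,0],[8.2,0,0,-12.5,0,0,0]]]'; python3 - <<'E'
from h import *
s=sense();p,d=capture("wrist");C=cam("wrist",s);lids(C,d,.033,.053)
go((.632,-.101,.15))
E
```

```text
time: 21.42
ee_pos: [0.5496, 0.1617, 0.1552]
ee_rot: [0.001, 0.859, 0.513, 0.004]
wrist_force: [0.6, 1.2, -0.5]
gripper_width: 0.0823
grip_force: 0.0
px 255.0 45.0 c [0.6062 0.2702] z 0.037 dia 29.1 29.7 tilt 0.014
px 255.0 111.0 c [0.5802 0.2217] z 0.0429 dia 41.3 41.0 tilt 0.003
px 254.0 185.0 c [0.5463 0.1611] z 0.0488 dia 51.3 50.6 tilt 0.053
px 408.0 349.0 c [ 0.6113 -0.1115] z 0.0422 dia 12.9 39.0 tilt 0.045
t 21.48 shift [-19.06  19.81   0.3 ] turn [ 0.003 -0.002 -0.   ]
```

```bash
python3 -m crank '[[[8.2,-19,19.8,0,0,0,0],[8.2,-19,19.8,0,0,0,0],[8.2,-19,19.8,0,0,0,0],[8.2,-19,19.8,0,0,0,0],[8.2,-19,19.8,0,0,0,0],[8.2,-19,19.8,0,0,0,0],[8.2,-19,19.8,0,0,0,0],[8.2,-19,19.8,0,0,0,0],[8.2,-19,19.8,0,0,0,0]]]'; python3 - <<'E'
from h import *
s=sense();p,d=capture("wrist");C=cam("wrist",s);lids(C,d,.039,.046)
go((.632,-.101,.014))
E
```

```text
time: 22.6
ee_pos: [0.6311, -0.099, 0.1515]
ee_rot: [-0.0, 0.858, 0.514, 0.0]
wrist_force: [-0.0, -0.7, -0.0]
gripper_width: 0.0819
grip_force: 0.0
px 488.0 5.0 c [ 0.8624 -0.0538] z 0.0429 dia 9.9 2.8 tilt 0.129
px 260.0 184.0 c [ 0.6325 -0.1016] z 0.0418 dia 61.0 60.6 tilt 0.001
px 228.0 305.0 c [ 0.5328 -0.2131] z 0.0406 dia 19.1 24.1 tilt 0.027
t 22.65 shift [-0.09  0.15 13.75] turn [ 0.    -0.     0.002]
```

```bash
python3 -m crank '[[[8.2,-0.1,0.2,6,0,0,0],[8.2,-0.1,0.2,9,0,0,0],[8.2,-0.1,0.2,12,0,0,0],[8.2,-0.1,0.2,13.7,0,0,0],[8.2,-0.1,0.2,13.7,0,0,0],[8.2,-0.1,0.2,13.7,0,0,0],[5.7,-0.1,0.2,13.7,0,0,0],[5.7,-0.1,0.2,13.7,0,0,0],[5.7,-0.1,0.2,13.7,0,0,0],[5.7,-0.1,0.2,13.7,0,0,0]]]' 40; python3 -c "
from h import *
go((.5115,.0915,.15))"
```

```text
time: 23.9
ee_pos: [0.6337, -0.1027, 0.016]
ee_rot: [0.001, 0.859, 0.513, 0.001]
wrist_force: [0.1, 0.8, 7.5]
gripper_width: 0.0608
grip_force: 44.1
t 23.9 shift [ 11.31 -19.93 -13.44] turn [ 0.003 -0.001 -0.   ]
```

```bash
python3 -m crank '[[[5.7,0,0,-5,0,0,0],[5.7,0,0,-11,0,0,0],[5.7,2,-3,-14,0,0,0],[5.7,11.3,-19.9,-14,0,0,0],[5.7,11.3,-19.9,-14,0,0,0],[5.7,11.3,-19.9,-14,0,0,0],[5.7,11.3,-19.9,-14,0,0,0],[5.7,11.3,-19.9,-14,0,0,0],[5.7,11.3,-19.9,-14,0,0,0],[5.7,11.3,-19.9,-14,0,0,0],[5.7,11.3,-19.9,-14,0,0,0]]]'
 python3 -c "
from h import *
s=sense();p,d=capture('wrist');C=cam('wrist',s);lids(C,d,.173,.186)
go((.5115,.0915,.029))"
```

```text
time: 25.28
ee_pos: [0.5112, 0.0904, 0.1541]
ee_rot: [-0.0, 0.859, 0.512, -0.0]
wrist_force: [0.1, 0.5, -1.4]
gripper_width: 0.0606
grip_force: 44.4
px 256.0 259.0 c [0.5144 0.0931] z 0.1799 dia 69.9 63.5 tilt 0.017
t 25.32 shift [ 9.000e-02 -1.000e-02  1.251e+01] turn [-0.     0.    -0.001]
```

```bash
python3 -m crank '[[[5.7,-0.1,-0.1,5,0,0,0],[5.7,-0.1,-0.1,9,0,0,0],[5.7,-0.1,-0.1,11.5,0,0,0],[5.7,-0.1,-0.1,12.2,0,0,0],[5.7,-0.1,-0.1,12.3,0,0,0],[5.7,-0.1,-0.1,12.4,0,0,0],[5.7,-0.1,-0.1,12.5,0,0,0],[5.7,-0.1,-0.1,12.5,0,0,0]]]'; python3 -m crank '[[[5.7,0,0,0.1,0,0,0],[5.7,0,0,0.1,0,0,0]]]'
```

```text
time: 26.32
ee_pos: [0.5099, 0.0908, 0.0298]
ee_rot: [0.0, 0.859, 0.513, 0.0]
wrist_force: [0.2, -0.3, -0.3]
gripper_width: 0.0607
grip_force: 44.4
time: 26.58
ee_pos: [0.5098, 0.0908, 0.029]
ee_rot: [0.0, 0.859, 0.513, 0.0]
wrist_force: [-0.8, -0.7, 4.3]
gripper_width: 0.0609
grip_force: 45.0
```

```bash
python3 -m crank '[[[8,0,0,0,0,0,0],[8,0,0,0,0,0,0],[8,0,0,0,0,0,0],[8,0,0,-3,0,0,0],[8,0,0,-8,0,0,0],[8,0,0,-13,0,0,0],[8,-6,0,-13,0,0,0],[8,-10,0,-13,0,0,0],[8,-10,0,-13,0,0,0],[8,-10,0,-13,0,0,0]]]'; python3 - <<'E'
from h import *
s=sense();p,d=capture("wrist");C=cam("wrist",s);lids(C,d,.033,.060)
q,_=capture("side");cv2.imwrite("pics/end.png",q[60:300,120:420,::-1].repeat(2,0).repeat(2,1))
E
```

```text
time: 27.82
ee_pos: [0.4624, 0.0034, 0.1584]
ee_rot: [0.0, 0.858, 0.513, 0.0]
wrist_force: [-0.1, -0.0, 0.4]
gripper_width: 0.08
grip_force: 0.0
px 256.0 2.0 c [0.534  0.1396] z 0.04 dia 4.7 26.8 tilt 1.731
px 257.0 69.0 c [0.5088 0.0917] z 0.0548 dia 61.1 60.6 tilt 0.003
px 186.0 229.0 c [ 0.3698 -0.0085] z 0.0399 dia 9.7 9.7 tilt 0.293
```

View pics/end.png

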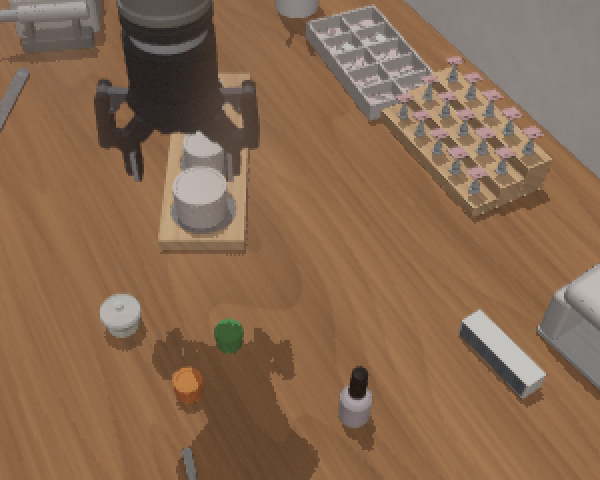

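Pot_l is in the largest well at crop (201,200), with the other pots behind it. The polish (356,400), the buffer (502,352) and the decoys have not moved. The lid heights are 37, 43, 49 and 55 mm, as they should be, so I hand in.

```bash
python3 -c "
from workcell import *
print(finish_job())"
```

```text
the job is handed in; nothing more can be done
None
```

The job is handed in at about 28 s of the 90 s: all four pots stand in their matching wells, each lid within 0.2 mm of the height for a pot flat on its well floor, and the polish bottle and buffer block were not touched.

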